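Draw the sleeve's tray out of the parts rack

TASK

One tray of the parts rack beside the lathe has been left standing partway out: push it fully home. Then hook a fingertip behind the front lip of the tray that holds the tall hollow sleeve and draw that tray out along its rails all the way to its stop, with the sleeve still standing in it, leaving the third tray shut. Pinch and lift nothing, do not touch the parts in the trays, leave everything else on the bench where it is, and finish clear of it all.

Things in the scene. Friction and masses are not known exactly. Their poses are not given: they have to be found in the camera images.
- trayA (a joint): Travel of the tray left standing 50 to 80 mm out at the start; a flat solid disc (40 mm across, 18 mm high) lies in it. In m: 0 = fully home at its inner stop, 0.11 = fully out at its stop, towards the robot. About 2 N of friction, stays where left, hard stops. The three trays look alike and lie side by side, 112 mm apart, in varying order.
- frontA (a point): Outer face of that tray's upright front wall: grey sheet 104 mm wide, 6 mm thick, 44 mm high. Origin: middle of its top edge, on the outer face, 58 mm above the bench. x points into the rack along the rails (the tray comes out along -x), y along the wall, z up. Moves with the tray.
- lipA (a point): Inner face of the same wall (12 mm thick in all), the lip to hook: steel, 96 mm wide. Origin: middle of its top edge, on the inner face; axes as the front's. Behind it (+x) an open pocket 61 mm long, 88 mm wide, its floor 38 mm below the lip's top, side walls 18 mm lower than the lip; then a divider 14 mm high and the part's bay, 119 mm long.
- trayB (a joint): Travel of the tray that holds the tall hollow sleeve; nearly shut (0 to 6 mm) at the start. In m: 0 = fully home at its inner stop, 0.11 = fully out at its stop, towards the robot. About 2 N of friction, stays where left, hard stops. The three trays look alike and lie side by side, 112 mm apart, in varying order.
- frontB (a point): Outer face of that tray's upright front wall: grey sheet 104 mm wide, 6 mm thick, 44 mm high. Origin: middle of its top edge, on the outer face, 58 mm above the bench. x points into the rack along the rails (the tray comes out along -x), y along the wall, z up. Moves with the tray.
- lipB (a point): Inner face of the same wall (12 mm thick in all), the lip to hook: steel, 96 mm wide. Origin: middle of its top edge, on the inner face; axes as the front's. Behind it (+x) an open pocket 61 mm long, 88 mm wide, its floor 38 mm below the lip's top, side walls 18 mm lower than the lip; then a divider 14 mm high and the part's bay, 119 mm long.
- trayC (a joint): Travel of the third tray, shut at the start (to stay shut); a flanged plug (50 mm flange, 40 mm high) stands in it. In m: 0 = fully home at its inner stop, 0.11 = fully out at its stop, towards the robot. About 2 N of friction, stays where left, hard stops. The three trays look alike and lie side by side, 112 mm apart, in varying order.
- frontC (a point): Outer face of that tray's upright front wall: grey sheet 104 mm wide, 6 mm thick, 44 mm high. Origin: middle of its top edge, on the outer face, 58 mm above the bench. x points into the rack along the rails (the tray comes out along -x), y along the wall, z up. Moves with the tray.
- lipC (a point): Inner face of the same wall (12 mm thick in all), the lip to hook: steel, 96 mm wide. Origin: middle of its top edge, on the inner face; axes as the front's. Behind it (+x) an open pocket 61 mm long, 88 mm wide, its floor 38 mm below the lip's top, side walls 18 mm lower than the lip; then a divider 14 mm high and the part's bay, 119 mm long.
- sleeve: Loose hollow aluminium sleeve standing upright on tray B's floor in the bay behind the pocket: 54 mm across, 38 mm bore, 65 mm high, about 0.2 kg. Origin: centre of its underside; z is its axis.
- sleeve_mid (a point): Centre of the sleeve, half-way up. At the start 105 to 145 mm behind the lip's inner face.
- disc: Loose flat aluminium disc in tray A's bay, 40 mm across, 18 mm high. Origin: centre of its underside.
- plug: Loose flanged aluminium plug in tray C's bay: flange 50 mm across and 10 mm high, stem 28 mm across, 40 mm high in all. Origin: centre of its underside.
- oiler: Small white oil bottle, 36 mm across, 70 mm high, standing on the bench about 85 mm in front of the closed tray C; bystander. Origin: centre of underside.
- gauge: Steel plug gauge, 55 mm high, 22 mm head, standing upright on the bench close to the left side of the rack; bystander. Origin: underside.
- screwdriver: Screwdriver lying to the right of the rack; bystander.
- spanner: Spanner lying to the left of the rack; bystander.
- caliper: Steel caliper, 200 mm long, lying to the left of the rack; bystander.
- vblock: Dark steel V-block, 50 mm long, to the right of the rack; bystander.
- barstub: Aluminium bar stub, 30 mm across, 50 mm high, standing to the right; bystander.
Mind the look-alikes: they are no part of the job. What is shaped like the sleeve but green is not meant.

How it is judged:
On the way, in this order (a step that is already met when the one before it is completed fails the run):
1. the tray left out is pushed fully home (within 8 mm) while the sleeve's tray is still in (value of joint trayA below 0.008 m and value of joint trayB below 0.02 m), for 0.2 s.
2. the sleeve's tray is on its way out with a finger pulling on the inner face of its lip (value of joint trayB between 0.025 and 0.09 m and contact force between the fingers and trayB_c6 above 0.5 N), for 0.05 s.
3. the sleeve's tray is out to its stop (100 of 110 mm or more) (value of joint trayB above 0.1 m), for 0.2 s.
At the end, for the whole second after the job is handed in: The tray that was left out is home (within 8 mm), the sleeve's tray is out by at least 100 mm of its 110 mm and at rest, the third tray is home (within 8 mm), and the sleeve stands upright and at rest in the bay of its tray (value of joint each of trayA, trayC below 0.008 m and value of joint trayB above 0.1 m and velocity of joint trayB between -0.01 and 0.01 m/s and x of sleeve_mid in the frame of lipB between 0.06 and 0.19 m and y of sleeve_mid in the frame of lipB between -0.05 and 0.05 m and angle between sleeve's own z axis and vertical below 0.1 rad and linear speed of sleeve below 0.02 m/s); the robot touches nothing.
It fails at once if the robot touches a part in the trays (contact force between any of the fingers, the arm and sleeve above 0.5 N or contact force between any of the fingers, the arm and disc above 0.5 N or contact force between any of the fingers, the arm and plug above 0.5 N).
It fails at once if a tray's front is pinched: fingers press on its outer and its inner face at once ((contact force between the fingers and trayA_c5 above 2 N and contact force between the fingers and trayA_c6 above 2 N) or (contact force between the fingers and trayB_c5 above 2 N and contact force between the fingers and trayB_c6 above 2 N) or (contact force between the fingers and trayC_c5 above 2 N and contact force between the fingers and trayC_c6 above 2 N)).
It fails at once if the sleeve, disc or plug tips over (more than about 30 degrees) or is lifted (some 30 mm) (angle between any of sleeve, disc, plug's own z axis and vertical above 0.5 rad or height (world z) of any of sleeve, disc, plug above 0.05 m).
It fails at once if the third tray is pulled out by more than 20 mm (value of joint trayC above 0.02 m).
It fails at once if a bystander is moved by more than 20 mm (distance of any of oiler, gauge, screwdriver, spanner, caliper, vblock, barstub from where it was at the start of the episode above 0.02 m).
It also fails if it takes over 45 s, if anything falls off the work surface, if the arm or the gripper's body presses on something with over 40 N, if the wrist force passes 120 N, or if a joint passes its speed limit or range.

ROBOT

A 6-joint arm with a two-finger parallel gripper is mounted at the origin on the work surface. World frame = base frame: x ahead of the robot, y to its left, z up, the work surface at z = 0. Lengths are in m, angles in rad, forces in N, time in s.
With the tool pointing down it reaches from about 0.375 to 0.9 m from the base axis. Payload 3.1 kg.
Tool frame: the origin (TCP) lies midway between the tips of the shut fingers; the grasp point (between the pads) lies 19 mm behind it; z points along the fingers, y is the line along which they close (so a half turn about z gives the same grasp; the last joint's range is limited). The gripper opens to 85 mm and grips with 20 to 120 N. Pads are 22 mm wide; open, the fingers measure 114 mm over their backs; the gripper's body (76 mm by 85 mm) begins 54 mm behind the grasp point. The pads swing forward as they close: fully open they stand 13 mm farther back than shut.
Start: joints at [-1.474, 0.527, 1.433, -0, 1.181, -0.178], TCP at [0.17, -0.601, 0.206] pointing down, gripper open.
Joint ranges: [-3.08, 3.08], [-0.75, 2.2], [0.22, 2.44], [-1.43, 4.57], [0, 2.65], [-2.85, 2.85]. Speed limits (rad/s): [2.79, 2.79, 3.14, 3.14, 3.14, 3.14].

INTERFACE

Orientations are given as a unit quaternion [x, y, z, w].
In Python, from station import manip gives the robot as it stands.
- The arm moves only by the tool step_arm, never from a script. Its argument "targets" is text: rows parted by semicolons, each of 4 numbers parted by spaces: the shift along the tool's x, y, z in mm, then the turn about the tool's z in degrees. A call has 1 to 12 rows; each row is the pose to reach, as a shift and turn from the pose commanded when the call began, along the tool's axes at that moment; what a row does not reach only later rows make up. A row lasts 1/10 s, in which the tool goes at most 50 mm and 8.59 degrees, less where a joint would pass 70% of its speed; a pose out of reach is approached as far as the arm can. A call with a gripper value outside its range is refused whole. "gripper" is the closure, from 0 (fully open) to 1 (shut), set as the call begins (left out, the last holds). The fingers move at their own pace and stop on an object; "squeeze" is the grip in N (left out, the last holds). Time passes only in rows, so rows that repeat a pose let the fingers close. It gives the time, the measured TCP pose, the force, the opening and the grip force at its end, in the units of the state.
- manip.sense(): the state, without advancing time (a new reading comes with each control period).
- manip.snapshot(name): name is "scene" or "top" or "wrist"; returns the picture (480x640x3 uint8, red, green, blue); there is no depth.
- manip.get_calibration(name): a dict with "fov_y" (degrees; the focal length in pixels is half the picture's height over the tangent of half this angle, whatever the lens; pixels are square), "cx", "cy" (the principal point, pixels), "extrinsics" (4x4, takes a point from camera to world coordinates); the wrist camera has in their place "tool_from_camera" (4x4, takes a point from camera to tool coordinates, whose origin is the TCP and whose axes are the flange's). Camera axes: x right, y down, z forward; pixel columns grow to the right and rows downward; lengths in m; the calibration is good to about 2 mm. The wrist camera is an equidistant fisheye: a pixel r from the principal point sees the ray r / f radians off the axis. A picture is of the moment at which its call begins: read the wrist's pose just before it. get_calibration takes no time and is no camera call.
- manip.sign_off(): hands the job in; it is judged then, once.
Trained networks look in the newest picture that a camera, given by its name, has taken for a name from the list of things; names that differ only in an ending like _2 or _b are one class to them, and where a whole thing is asked for, a point or a joint stands for the part that bears it (a point fixed in the world has none). Each returns a list of dicts, best first, with "p" (0 to 1); they miss things now and then, are a little off and sometimes report something else, mostly with a low value. They report only what shows in the picture. A call takes as long as a camera call. They do not tell look-alikes from the thing itself.
- manip.recognise(camera, query): "position" ([column, row] in pixels, amid what is visible of it).
- manip.masks_of(camera, query): "pixels" (480x640 bool, what is visible of it) and "position" ([column, row] in pixels, amid what is visible of it).
- manip.mark_of(camera, query): "position" ([column, row] in pixels: a listed point, or the origin of a listed thing).
The state is a dict: "t": time; "q": joint angles; "qd": joint speeds; "tau": joint torques, N m; "tcp_pos": TCP position; "tool_rot": TCP orientation; "force": force on the tool from outside, world axes, zero at the start; "ft_torque": the same for the moment, N m; "finger_gap": opening from 0.0 (shut) to 1.0 (fully open); "gripper_force": force on a finger pad.
Only numpy, scipy, OpenCV 4.12 (cv2) and the standard library are available. Lean on these libraries where they do the work, as an engineer would, in place of code of your own. Each camera call takes 0.05 s, during which the arm holds its last target. There are 200 camera calls.

## Working session

There is one attempt and no reset: what is moved stays moved. The work goes in short steps, Python scripts to look and compute and a tool call to move; the robot and the scene stay as the last step left them, time stands still between calls to the robot, and variables do not carry over. Pictures are saved under pics/ and viewed, at most 10 in all, crops included, and the job is handed in when it is done.

Besides the shell and the picture viewer there is one more tool, called after "Request:" as name(argument=value, ...) on one line, values as JSON. step_arm: Moves the arm, as the interface text tells. Its arguments: {"type":"object","properties":{"targets":{"type":"string"},"gripper":{"type":"number"},"squeeze":{"type":"number"}},"required":["targets"]}

```bash
mkdir -p pics
cat > h.py <<'E'
import numpy as np,cv2
from station import manip
from scipy.spatial.transform import Rotation as R
def cal(n):
    c=manip.get_calibration(n); f=240/np.tan(np.radians(c['fov_y'])/2); return c,f
def pos(n,px,z):
    c,f=cal(n);E=np.array(c['extrinsics'])
    d=E[:3,:3]@np.array([(px[0]-c['cx'])/f,(px[1]-c['cy'])/f,1]);o=E[:3,3]
    return o+d*(z-o[2])/d[2]
def snap(n,fn=None):
    im=manip.snapshot(n)
    if fn: cv2.imwrite('pics/'+fn,im[:,:,::-1])
    return im
E
python3 - <<'E'
from h import *
np.set_printoptions(precision=3,suppress=True)
s=manip.sense();print(s['t'],s['tcp_pos'],R.from_quat(s['tool_rot']).as_matrix(),s['force'])
snap('top','top0.png');snap('scene','sc0.png')
for n in('top','scene'):
  print(n,np.array(manip.get_calibration(n)['extrinsics'])[:3,3])
  for q,z in[('frontA',.058),('frontB',.058),('frontC',.058),('lipB',.058),('lipA',.058),('sleeve',.02),('disc',.02),('plug',.02),('oiler',0),('gauge',0)]:
    for r in manip.mark_of(n,q)[:4]: print(n,q,round(r['p'],2),np.array(r['position']),pos(n,r['position'],z))
E
```

```text
0.0 [ 0.17  -0.601  0.205] [[ 0.962  0.272 -0.   ]
 [ 0.272 -0.962  0.002]
 [ 0.    -0.002 -1.   ]] [ 0.172 -0.244 -0.651]
top [0.413 0.011 1.314]
top frontA 0.71 [291.7 259.3] [0.54  0.095 0.058]
top frontA 0.67 [152.5 239.2] [0.598 0.434 0.058]
top frontB 0.86 [343.7 231.5] [ 0.604 -0.033  0.058]
top frontC 0.68 [386.9 241.1] [ 0.578 -0.137  0.058]
top lipB 0.98 [341.6 226.3] [ 0.617 -0.028  0.058]
top lipA 0.92 [291.7 255.1] [0.55  0.095 0.058]
top lipA 0.18 [344.9 181.2] [ 0.73  -0.04   0.058]
top sleeve 0.88 [345.9 181.6] [ 0.739 -0.044  0.02 ]
top sleeve 0.75 [445.6 173.4] [ 0.753 -0.299  0.02 ]
top sleeve 0.59 [234.  174.2] [0.766 0.241 0.02 ]
top disc 0.73 [300.5 205.4] [0.68  0.073 0.02 ]
top plug 0.55 [393.  183.1] [ 0.731 -0.164  0.02 ]
top oiler 0.5 [379.6 268.6] [ 0.516 -0.123  0.   ]
top oiler 0.44 [389.  233.1] [ 0.606 -0.15   0.   ]
top gauge 0.52 [268.  181.9] [0.748 0.157 0.   ]
top gauge 0.49 [504.1 255. ] [ 0.542 -0.439  0.   ]
scene [1.213 0.233 0.899]
scene frontA 0.55 [350.3 229.9] [0.535 0.086 0.058]
scene frontA 0.26 [214.2 284.5] [ 0.749 -0.145  0.058]
scene frontA 0.2 [498.3 243. ] [0.485 0.402 0.058]
scene frontB 0.74 [292.3 240.6] [ 0.598 -0.028  0.058]
scene frontB 0.6 [215.4 283.1] [ 0.746 -0.144  0.058]
scene frontC 0.96 [246.6 225.2] [ 0.584 -0.14   0.058]
scene lipB 0.81 [289.9 248.1] [ 0.619 -0.026  0.058]
scene lipA 0.62 [350.6 237.4] [0.556 0.092 0.058]
scene sleeve 0.67 [268.1 301. ] [ 0.736 -0.037  0.02 ]
scene sleeve 0.66 [151.1 285.1] [ 0.767 -0.292  0.02 ]
scene sleeve 0.65 [401.2 358.9] [0.787 0.251 0.02 ]
scene sleeve 0.45 [356.1 332.3] [0.756 0.155 0.02 ]
scene disc 0.56 [325.1 289.2] [0.676 0.069 0.02 ]
scene plug 0.58 [215.1 286.3] [ 0.732 -0.159  0.02 ]
scene oiler 0.54 [264.9 222.9] [ 0.522 -0.126  0.   ]
scene gauge 0.51 [357.9 330.7] [0.741 0.156 0.   ]
scene gauge 0.35 [291.9 248.7] [ 0.579 -0.039  0.   ]
```

Run:
```python
import cv2
im=cv2.imread('pics/top0.png');cv2.imwrite('pics/top0c.png',cv2.resize(im[130:310,210:450],None,fx=3.3,fy=3.3,interpolation=cv2.INTER_CUBIC))
```

```text
(no output)
```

View pics/top0c.png

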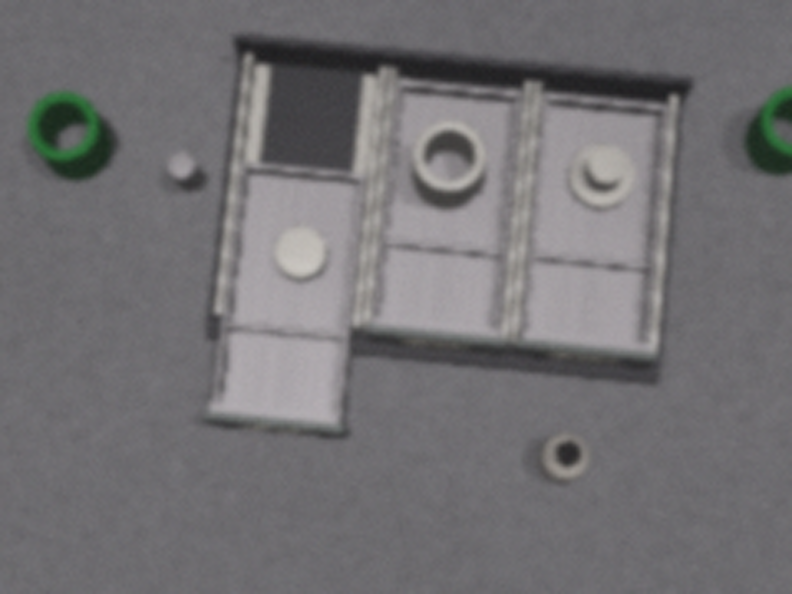

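View pics/sc0.png

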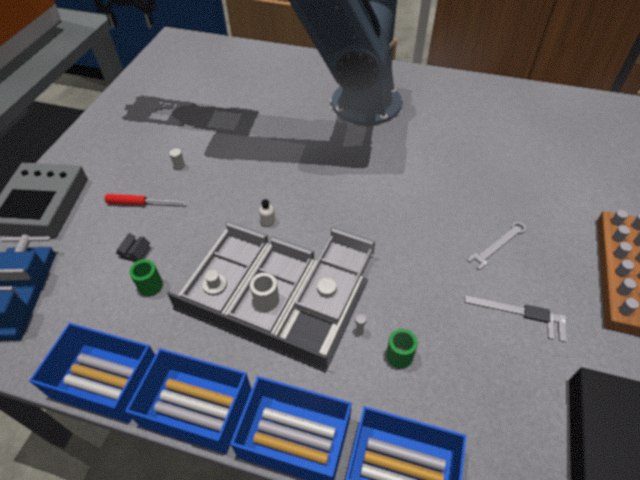

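Top picture (crop): tray A is at left, standing out with the disc (300,205 full frame). The white sleeve stands in the middle tray B (346,181). Tray C with the plug is at right (393,183), with the oiler in front at (380,268). Sleeve look-alikes are the green rings at (231,169) and (447,170) and the oiler; I choose the white sleeve at (346,181), and the crop confirms it.

Run:
```python
from h import *
np.set_printoptions(precision=3,suppress=True)
f=lambda a,z:pos('top',(210+a[0]/3.3,130+a[1]/3.3),z)
for n,a,b,z in[('frontBC',(360,330),(655,352),.058),('frontA',(208,417),(345,432),.058),('back',(237,42),(690,87),.06),('railAB',(388,70),(360,325),.045),('railBC',(533,85),(512,335),.045)]:
  p,q=f(a,z),f(b,z);d=p-q;print(n,p,q,np.degrees(np.arctan2(d[1],d[0])))
```

```text
frontBC [0.61  0.027 0.058] [ 0.588 -0.19   0.058] 84.16517567079053
frontA [0.548 0.14  0.058] [0.534 0.04  0.058] 82.2302148747825
back [0.832 0.115 0.06 ] [ 0.788 -0.226  0.06 ] 82.55983735488851
railAB [0.812 0.001 0.045] [0.616 0.027 0.045] -7.576926785424377
railBC [ 0.797 -0.109  0.045] [ 0.605 -0.086  0.045] -6.8264735091135345
```

Request:
step_arm(targets="0 0 -40 8;0 0 -60 12;0 0 -60 12", gripper=1)

```text
t: 1.4
tcp_pos: [0.1705, -0.6038, 0.2698]
tool_rot: [0.999, 0.033, 0.0, 0.004]
force: [-0.4, 0.0, -0.4]
finger_gap: 0.512
gripper_force: 0.0
```

Request:
step_arm(targets="60 -67 0 5;121 -134 0 11;182 -201 0 11;242 -268 0 11;303 -335 0 11;303 -335 0 11;303 -335 0 11;310 -390 0 11;320 -440 0 11;330 -490 0 11;335 -540 0 11;340 -580 0 11")

```text
t: 2.6
tcp_pos: [0.4569, -0.0861, 0.2651]
tool_rot: [0.998, -0.062, -0.001, -0.0]
force: [1.2, 0.1, 0.2]
finger_gap: -0.001
gripper_force: 0.0
```

Request:
step_arm(targets="0 0 0 0;0 0 0 0")

```text
t: 2.8
tcp_pos: [0.4568, -0.087, 0.2653]
tool_rot: [0.998, -0.061, -0.001, 0.0]
force: [-0.1, -0.1, -0.6]
finger_gap: -0.001
gripper_force: 0.0
```

```bash
cat >> h.py <<'E'
def wpos(px,s,z):
    c=manip.get_calibration('wrist');f=240/np.tan(np.radians(c['fov_y'])/2)
    v=np.array([px[0]-c['cx'],px[1]-c['cy']]);r=np.hypot(*v);t=r/f
    T=np.array(c['tool_from_camera']);Q=R.from_quat(s['tool_rot']).as_matrix()
    d=Q@T[:3,:3]@np.array([*(np.sin(t)*v/max(r,1e-9)),np.cos(t)]);o=np.array(s['tcp_pos'])+Q@T[:3,3]
    return o+d*(z-o[2])/d[2]
E
python3 - <<'E'
from h import *
np.set_printoptions(precision=3,suppress=True)
s=manip.sense();print(s['t'],s['tcp_pos'],np.degrees(R.from_quat(s['tool_rot']).as_rotvec()),R.from_quat(s['tool_rot']).as_matrix()[:,0],s['q'],s['force'],s['finger_gap'])
snap('wrist','w0.png')
for q,z in[('frontA',.058),('lipA',.058),('frontB',.058),('lipB',.058),('frontC',.058),('sleeve',.02),('oiler',0),('disc',.02)]:
    for r in manip.mark_of('wrist',q)[:3]: print(q,round(r['p'],2),np.array(r['position']),wpos(r['position'],s,z))
E
```

```text
2.8 [ 0.457 -0.087  0.265] [179.666 -10.909  -0.128] [ 0.993 -0.121 -0.001] [-0.429  0.234  1.74  -0.001  1.168  1.263] [-0.119 -0.123 -0.631] -0.0009215128493730997
frontA 0.6 [146.3 151. ] [0.541 0.093 0.058]
lipA 0.64 [140.8 140.7] [0.553 0.097 0.058]
frontB 0.55 [240.   69.3] [ 0.606 -0.023  0.058]
frontB 0.5 [141.3 139.1] [0.555 0.096 0.058]
lipB 0.73 [352.   67.4] [ 0.592 -0.134  0.058]
lipB 0.69 [238.9  58.9] [ 0.617 -0.024  0.058]
lipB 0.61 [145.7 152.6] [0.539 0.094 0.058]
frontC 0.94 [353.7  67.9] [ 0.591 -0.136  0.058]
sleeve 0.86 [52.7 10.8] [0.767 0.233 0.02 ]
oiler 0.71 [342.5 139.5] [ 0.517 -0.119  0.   ]
disc 0.6 [159.4  32.9] [0.679 0.074 0.02 ]
```

View pics/w0.png

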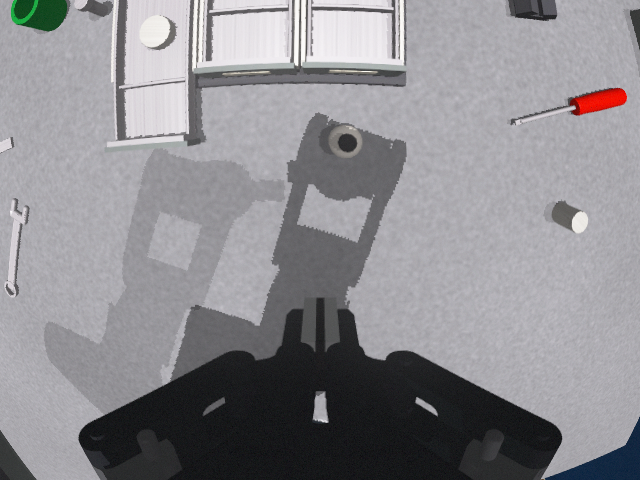

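The wrist picture shows tray A's front at (146,150), tray B's at (240,69) and the oiler at (343,140). The tool is already aligned with the rails. I'll move across in front of A and go down.

Request:
step_arm(targets="0 -45 0 0;0 -90 0 0;0 -140 20 0;0 -188 60 0;0 -188 110 0;0 -188 155 0;0 -188 200 0;0 -188 233 0;0 -188 233 0;0 -188 233 0")

```text
t: 4.25
tcp_pos: [0.4811, 0.098, 0.033]
tool_rot: [0.998, -0.063, -0.0, 0.0]
force: [1.3, 1.0, 0.5]
finger_gap: 0.001
gripper_force: 0.0
```

Request:
step_arm(targets="20 0 0 0;40 0 0 0;60 0 0 0;75 0 0 0;90 0 0 0;105 0 0 0;115 0 0 0;115 0 0 0")

```text
t: 5.05
tcp_pos: [0.5981, 0.0833, 0.0356]
tool_rot: [0.998, -0.063, 0.003, -0.0]
force: [0.1, -0.6, -0.6]
finger_gap: 0.001
gripper_force: 0.0
```

Request:
step_arm(targets="3 0 0 0;5 0 0 0;5 0 0 0")

```text
t: 5.35
tcp_pos: [0.5996, 0.0833, 0.0332]
tool_rot: [0.998, -0.063, -0.0, -0.0]
force: [0.8, 0.3, -0.1]
finger_gap: -0.003
gripper_force: 0.0
```

Request:
step_arm(targets="3 0 0 0;5 0 0 0;5 0 0 0")

```text
t: 5.65
tcp_pos: [0.6052, 0.0826, 0.0329]
tool_rot: [0.998, -0.063, 0.0, -0.0]
force: [0.2, -1.4, 0.1]
finger_gap: 0.001
gripper_force: 0.0
```

Request:
step_arm(targets="3 0 0 0;5 0 0 0;5 0 0 0")

```text
t: 5.95
tcp_pos: [0.6103, 0.0819, 0.033]
tool_rot: [0.998, -0.063, 0.0, 0.0]
force: [-0.8, 0.7, 0.5]
finger_gap: -0.0
gripper_force: 0.0
```

Run:
```python
from h import *
np.set_printoptions(precision=3,suppress=True)
s=manip.sense();print(s['t'],s['tcp_pos'],s['force'])
w=snap('wrist');t=snap('top')
a=cv2.resize(w[40:340,180:460],(600,600));b=cv2.resize(t[150:270,270:310],(200,600))
cv2.imwrite('pics/p1.png',np.hstack([a,b])[:,:,::-1])
```

```text
5.95 [0.61  0.082 0.033] [-0.835  0.667  0.456]
```

View pics/p1.png

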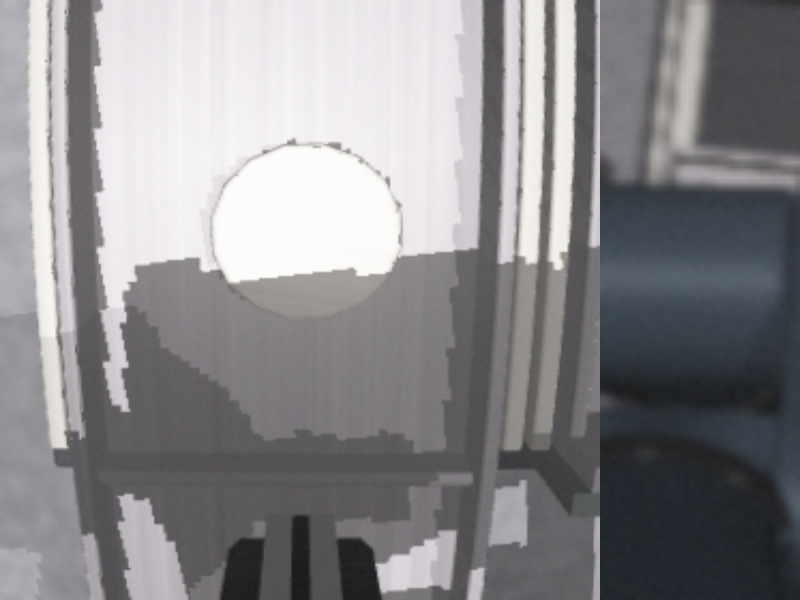

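Run:
```python
from h import *
np.set_printoptions(precision=3,suppress=True)
s=manip.sense()
w=snap('wrist');sc=snap('scene')
b=cv2.resize(sc[180:380,160:440],(560,400),interpolation=cv2.INTER_CUBIC)
a=cv2.resize(w,(533,400))
cv2.imwrite('pics/p2.png',cv2.resize(np.hstack([b,a[:,130:400]]),(800,386))[:,:,::-1])
for q in('frontA','lipA','disc'):
  for r in manip.mark_of('scene',q)[:2]: print(q,round(r['p'],2),np.array(r['position']),pos('scene',r['position'],.02 if q=='disc' else .058))
  for r in manip.mark_of('wrist',q)[:2]: print('w',q,round(r['p'],2),np.array(r['position']),wpos(r['position'],s,.02 if q=='disc' else .058))
```

```text
frontA 0.64 [352.1 230.5] [0.536 0.091 0.058]
w frontA 0.83 [315.4 422.2] [0.544 0.094 0.058]
lipA 0.87 [351.7 236. ] [0.551 0.094 0.058]
lipA 0.69 [497.9 240.2] [0.478 0.4   0.058]
w lipA 0.74 [309.7 410.2] [0.554 0.096 0.058]
disc 0.66 [354.7 229.7] [0.501 0.089 0.02 ]
disc 0.59 [327.5 290.7] [0.678 0.074 0.02 ]
w disc 0.66 [318.6 154.9] [0.676 0.076 0.02 ]
```

View pics/p2.png

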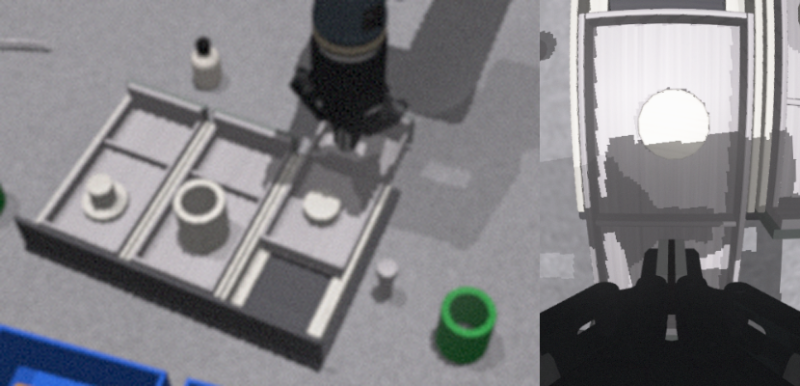

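The pictures show the tray unmoved and the fingertip standing inside A's pocket (wall at wrist row about 415, behind the tip), with no force. The finger got past the wall without moving the tray. I'll lift out, go back in front of the wall and push again slowly while watching force.

Request:
step_arm(targets="-5 0 30 0;-5 0 -30 0;-5 0 -75 0;-50 0 -75 0;-95 0 -75 0;-125 0 -75 0;-125 0 -40 0;-125 0 0 0;-125 0 0 0")

```text
t: 7.35
tcp_pos: [0.482, 0.0976, 0.0292]
tool_rot: [0.998, -0.063, -0.005, 0.0]
force: [-0.7, 1.0, -0.4]
finger_gap: 0.001
gripper_force: 0.0
```

My first row went down instead of up by mistake, so I'll check that nothing is disturbed as I push in small steps.

Run:
```python
from h import *
np.set_printoptions(precision=3,suppress=True)
s=manip.sense();print(s['t'],s['tcp_pos'],s['force'])
snap('wrist','w2.png');s0=snap('scene')
for q in('frontA','lipA','disc'):
  z=.02 if q=='disc' else .058
  for r in manip.mark_of('scene',q)[:2]: print(q,round(r['p'],2),np.array(r['position']),pos('scene',r['position'],z))
  for r in manip.mark_of('wrist',q)[:2]: print('w',q,round(r['p'],2),np.array(r['position']),wpos(r['position'],s,z))
```

```text
7.35 [0.482 0.098 0.029] [-0.726  0.992 -0.424]
frontA 0.55 [350.4 230.9] [0.538 0.087 0.058]
lipA 0.56 [348.2 236.8] [0.555 0.087 0.058]
lipA 0.49 [357.6 331.9] [0.774 0.161 0.058]
w lipA 0.95 [307.1 149.3] [0.555 0.095 0.058]
disc 0.83 [327.8 288.7] [0.673 0.074 0.02 ]
```

View pics/w2.png

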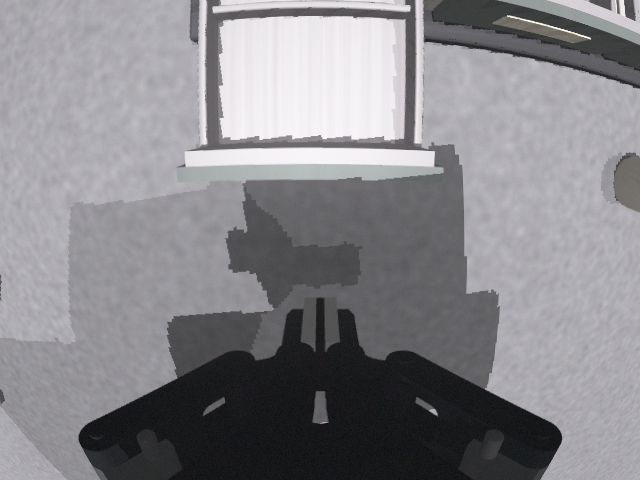

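The fingertips (320,300) are in front of A's wall (row 170) and the tray is undisturbed. Now a slow push.

Request:
step_arm(targets="10 0 0 0;20 0 0 0;30 0 0 0;35 0 0 0;40 0 0 0")

```text
t: 8.25
tcp_pos: [0.5262, 0.0924, 0.0329]
tool_rot: [0.998, -0.063, 0.0, -0.0]
force: [0.6, -0.4, -0.9]
finger_gap: 0.001
gripper_force: 0.0
```

Request:
step_arm(targets="2 0 0 0;4 0 0 0;6 0 0 0")

```text
t: 8.55
tcp_pos: [0.531, 0.0919, 0.0329]
tool_rot: [0.998, -0.063, -0.0, -0.0]
force: [-0.3, 0.9, 0.7]
finger_gap: -0.001
gripper_force: 0.0
```

Request:
step_arm(targets="2 0 0 0;4 0 0 0;6 0 0 0")

```text
t: 8.85
tcp_pos: [0.5374, 0.0911, 0.033]
tool_rot: [0.998, -0.063, -0.0, -0.0]
force: [-1.5, -0.2, 0.2]
finger_gap: 0.004
gripper_force: 0.0
```

Request:
step_arm(targets="2 0 0 0;4 0 0 0;6 0 0 0")

```text
t: 9.15
tcp_pos: [0.5435, 0.0903, 0.033]
tool_rot: [0.998, -0.063, 0.0, -0.0]
force: [-0.6, -0.4, 1.0]
finger_gap: -0.0
gripper_force: 0.0
```

Run:
```python
from h import *
np.set_printoptions(precision=3,suppress=True)
s=manip.sense()
snap('wrist','w3.png');sc=snap('scene')
for q in('frontA','lipA','disc'):
  z=.02 if q=='disc' else .058
  for r in manip.mark_of('scene',q)[:2]: print(q,round(r['p'],2),np.array(r['position']),pos('scene',r['position'],z))
  for r in manip.mark_of('wrist',q)[:2]: print('w',q,round(r['p'],2),np.array(r['position']),wpos(r['position'],s,z))
```

```text
frontA 0.67 [353.4 228. ] [0.528 0.092 0.058]
w frontA 0.87 [313.8 315.8] [0.544 0.094 0.058]
w lipA 0.86 [310.4 296.6] [0.554 0.095 0.058]
disc 0.64 [328.3 288.5] [0.672 0.075 0.02 ]
disc 0.58 [241.9 232.7] [ 0.58  -0.159  0.02 ]
```

View pics/w3.png

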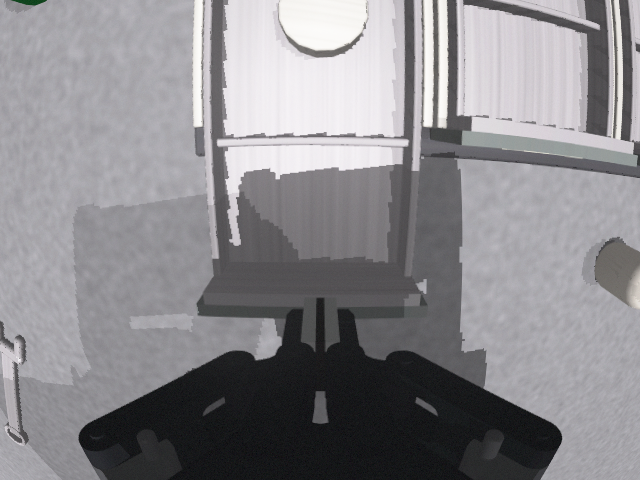

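Run:
```python
from h import *
np.set_printoptions(precision=4,suppress=True)
c=manip.get_calibration('wrist');f=240/np.tan(np.radians(c['fov_y'])/2);T=np.array(c['tool_from_camera']);print(c['fov_y'],f,c['cx'],c['cy'],T)
def proj(p):
  q=np.linalg.inv(T)@np.array([*p,1]);t=np.arctan2(np.hypot(q[0],q[1]),q[2]);h=np.hypot(q[0],q[1]);return c['cx']+f*t*q[0]/h,c['cy']+f*t*q[1]/h
for p in [(0,0,0),(.011,0,0),(.011,0,-.03),(-.011,0,0),(.011,.0145,0),(.011,0.0145,-.04),(.011,0.0145,-.019)]: print(p,proj(p))
s=manip.sense();print(s['tau'],s['force'],s['q'])
```

```text
65.70646984690485 371.64829954431775 319.850103819391 243.08709353233166 [[-0.0012 -0.9494 -0.3141  0.0816]
 [ 1.     -0.001  -0.0006 -0.0013]
 [ 0.0003 -0.3141  0.9494 -0.1687]
 [ 0.      0.      0.      1.    ]]
(0, 0, 0) (np.float64(322.757431463525), np.float64(291.8640741158704))
(0.011, 0, 0) (np.float64(322.7979002107058), np.float64(271.7290649892311))
(0.011, 0, -0.03) (np.float64(323.3024339133798), np.float64(299.4299891032439))
(-0.011, 0, 0) (np.float64(322.7135086591386), np.float64(310.9966894187421))
(0.011, 0.0145, 0) (np.float64(352.21974858689924), np.float64(271.6293258298455))
(0.011, 0.0145, -0.04) (np.float64(360.2762901243491), np.float64(310.6290254584067))
(0.011, 0.0145, -0.019) (np.float64(355.63628563559286), np.float64(288.04820729120314))
[ -0.0071 -42.5796  -9.2543  -0.0002   0.0009  -0.    ] [ 0.5465 -0.0024 -0.2144] [-0.0381  0.6893  1.7514 -0.      0.7011  1.6582]
```

The visible tips (row 298) are drawn over the wall top. By the calibration, a front face 11 mm ahead seen at that row lies about 28 mm above the nominal TCP, so the real tips are shorter than stated and passed over the wall. I'll back off and descend carefully to find the true tip height.

Request:
step_arm(targets="0 0 -5 0;-25 0 -5 0;-50 0 -5 0;-60 0 0 0;-60 0 10 0;-60 0 18 0;-60 0 24 0;-60 0 24 0")

```text
t: 10.35
tcp_pos: [0.4844, 0.0977, 0.0078]
tool_rot: [0.998, -0.063, -0.0, 0.0]
force: [-1.2, 0.3, -0.4]
finger_gap: -0.0
gripper_force: 0.0
```

Request:
step_arm(targets="0 0 2 0;0 0 4 0;0 0 4 0")

```text
t: 10.65
tcp_pos: [0.4839, 0.0978, 0.0049]
tool_rot: [0.998, -0.063, 0.0, -0.0]
force: [-0.5, 0.0, 0.2]
finger_gap: 0.002
gripper_force: 0.0
```

Request:
step_arm(targets="0 0 2 0;0 0 4 0;0 0 4 0")

```text
t: 10.95
tcp_pos: [0.4837, 0.0979, 0.0009]
tool_rot: [0.998, -0.063, -0.0, 0.0]
force: [-0.1, 0.0, 0.1]
finger_gap: 0.001
gripper_force: 0.0
```

No contact even at 1 mm nominal, so the real tips are roughly 28 mm higher than stated. This height suits the push.

Request:
step_arm(targets="15 0 0 0;30 0 0 0;40 0 0 0;46 0 0 0;52 0 0 0;58 0 0 0")

```text
t: 11.55
tcp_pos: [0.5396, 0.0907, 0.0008]
tool_rot: [0.998, -0.063, -0.002, 0.0]
force: [-2.9, -0.9, 1.1]
finger_gap: -0.004
gripper_force: 1.2
```

Run:
```python
from h import *
np.set_printoptions(precision=3,suppress=True)
s=manip.sense();print(s['tcp_pos'],s['force'])
snap('wrist','w4.png')
for q in('frontA','lipA'):
  for r in manip.mark_of('wrist',q)[:2]: print('w',q,round(r['p'],2),np.array(r['position']),wpos(r['position'],s,.058))
```

```text
[0.54  0.091 0.001] [-2.91  -0.889  1.081]
w frontA 0.82 [310.6 334. ] [0.551 0.094 0.058]
w lipA 0.8 [303.4 304.9] [0.563 0.095 0.058]
```

View pics/w4.png

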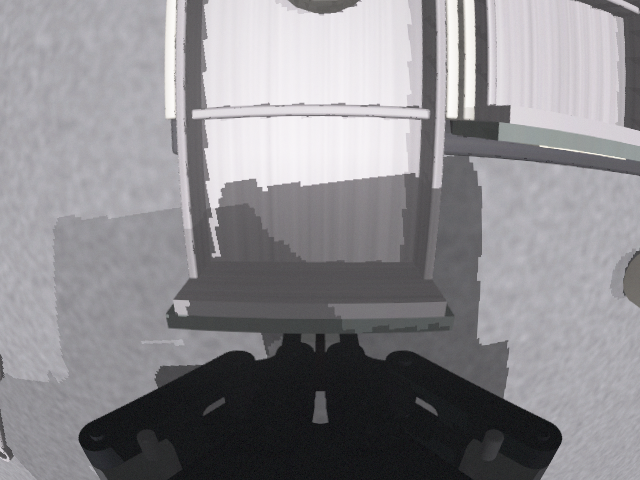

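The wall top (row 325) now hides the tips, the front has moved in about 10 mm, and I read 3 N of push. I'll continue.

Request:
step_arm(targets="8 0 0 0;16 0 0 0;24 0 0 0;32 0 0 0;40 0 0 0;47 0 0 0;53 0 0 0;57 0 0 0")

```text
t: 12.5
tcp_pos: [0.5987, 0.0833, 0.001]
tool_rot: [0.998, -0.063, 0.0, -0.0]
force: [-2.6, -0.7, -2.3]
finger_gap: 0.002
gripper_force: 1.1
```

Request:
step_arm(targets="2 0 0 0;4 0 0 0;4 0 0 0")

```text
t: 12.8
tcp_pos: [0.6024, 0.0829, 0.0012]
tool_rot: [0.998, -0.063, 0.001, -0.0]
force: [-1.5, -0.3, -0.8]
finger_gap: -0.003
gripper_force: 0.6
```

Request:
step_arm(targets="2 0 0 0;3 0 0 0;3 0 0 0")

```text
t: 13.1
tcp_pos: [0.6052, 0.0826, 0.0012]
tool_rot: [0.998, -0.063, 0.0, -0.0]
force: [-1.9, 0.7, -0.1]
finger_gap: -0.005
gripper_force: 0.8
```

Request:
step_arm(targets="2 0 0 0;3 0 0 0;3 0 0 0")

```text
t: 13.4
tcp_pos: [0.6076, 0.0823, 0.0011]
tool_rot: [0.998, -0.063, -0.0, -0.0]
force: [-2.8, 0.2, 1.7]
finger_gap: -0.001
gripper_force: 1.4
```

Request:
step_arm(targets="2 0 0 0;3 0 0 0;3 0 0 0")

```text
t: 13.7
tcp_pos: [0.6074, 0.0823, 0.0009]
tool_rot: [0.998, -0.063, -0.003, -0.0]
force: [-7.7, 0.9, 5.5]
finger_gap: -0.004
gripper_force: 3.9
```

A has reached its stop (force rises, no motion). Back off, lift, then move over tray B's pocket.

Request:
step_arm(targets="-5 0 0 0;-35 0 0 0;-35 0 -50 0;-35 0 -100 0;-35 0 -130 0;0 40 -130 0;0 80 -130 0;10 108 -130 0;40 108 -130 0;40 108 -130 0;40 108 -130 0")

```text
t: 14.8
tcp_pos: [0.6381, -0.0308, 0.1311]
tool_rot: [0.998, -0.063, 0.001, 0.0]
force: [0.4, -0.0, 0.0]
finger_gap: 0.002
gripper_force: 0.0
```

Run:
```python
from h import *
np.set_printoptions(precision=3,suppress=True)
s=manip.sense();print(s['t'],s['tcp_pos'],s['force'])
snap('wrist','w5.png')
for q in('frontA','frontB','lipB','sleeve'):
  for r in manip.mark_of('wrist',q)[:2]:
    p=wpos(r['position'],s,.02 if q=='sleeve' else .058);d=p-s['tcp_pos'];print(q,round(r['p'],2),np.array(r['position']),p,'tool',R.from_quat(s['tool_rot']).inv().apply(d)*1000)
```

```text
14.8 [ 0.638 -0.031  0.131] [ 0.366 -0.022  0.017]
frontB 0.86 [321.  288.7] [ 0.606 -0.026  0.058] tool [-32.798  -0.695  72.997]
lipB 0.72 [319.8 275.4] [ 0.616 -0.027  0.058] tool [-22.392  -1.544  73.02 ]
lipB 0.43 [468.2  96.1] [ 0.73  -0.141  0.058] tool [105.212  98.043  73.312]
sleeve 0.78 [ 27.5 130.5] [0.772 0.228 0.02 ] tool [  99.849 -273.891  111.266]
sleeve 0.6 [587.5  69.9] [ 0.758 -0.284  0.02 ] tool [150.291 235.746 111.424]
```

View pics/w5.png

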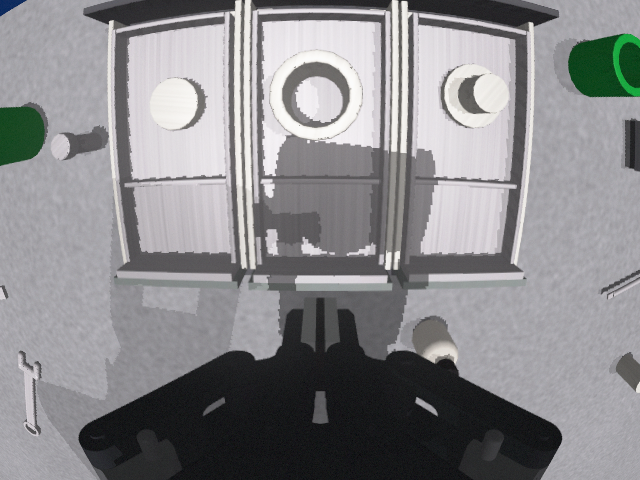

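Tray A is home, level with the others (front at row 275). The white sleeve is in the middle bay at (316,95) and B's lip is at (320,275), 22 mm behind the tool centre. Descend into the pocket.

Request:
step_arm(targets="4 0 40 0;4 0 75 0;4 0 100 0;4 0 110 0;4 0 117 0;4 0 123 0;4 0 123 0")

```text
t: 15.75
tcp_pos: [0.6413, -0.0308, 0.0084]
tool_rot: [0.998, -0.063, 0.0, 0.0]
force: [-0.7, -0.6, 0.0]
finger_gap: 0.001
gripper_force: 0.0
```

Request:
step_arm(targets="-5 0 0 0;-10 0 0 0;-14 0 0 0;-18 0 0 0;-22 0 0 0;-26 0 0 0")

```text
t: 16.35
tcp_pos: [0.616, -0.0277, 0.0086]
tool_rot: [0.998, -0.063, 0.001, 0.0]
force: [1.8, 0.7, 2.0]
finger_gap: -0.005
gripper_force: 1.1
```

Request:
step_arm(targets="-4 0 0 0;-8 0 0 0;-12 0 0 0;-16 0 0 0;-20 0 0 0")

```text
t: 16.85
tcp_pos: [0.595, -0.0251, 0.008]
tool_rot: [0.998, -0.063, 0.0, 0.0]
force: [1.4, -0.1, 1.5]
finger_gap: -0.001
gripper_force: 1.1
```

Pulling: about 2 N on the lip. Continue at the same gentle pace.

Request:
step_arm(targets="-5 0 0 0;-10 0 0 0;-15 0 0 0;-20 0 0 0;-25 0 0 0;-30 0 0 0;-35 0 0 0;-40 0 0 0;-45 0 0 0;-50 0 0 0;-54 0 0 0;-58 0 0 0")

```text
t: 18.05
tcp_pos: [0.5373, -0.0177, 0.0079]
tool_rot: [0.998, -0.063, -0.0, -0.0]
force: [2.9, 1.3, 0.8]
finger_gap: -0.0
gripper_force: 1.1
```

Request:
step_arm(targets="-3 0 0 0;-6 0 0 0;-9 0 0 0;-12 0 0 0;-14 0 0 0;-14 0 0 0")

```text
t: 18.65
tcp_pos: [0.5229, -0.016, 0.0079]
tool_rot: [0.998, -0.063, -0.001, -0.0]
force: [1.8, 0.5, 0.1]
finger_gap: -0.002
gripper_force: 0.4
```

Request:
step_arm(targets="-2 0 0 0;-4 0 0 0;-5 0 0 0;-5 0 0 0")

```text
t: 19.05
tcp_pos: [0.5185, -0.0155, 0.0079]
tool_rot: [0.998, -0.063, -0.0, 0.0]
force: [1.4, 0.5, -0.9]
finger_gap: 0.0
gripper_force: 0.7
```

Request:
step_arm(targets="-2 0 0 0;-4 0 0 0;-4 0 0 0")

```text
t: 19.35
tcp_pos: [0.5185, -0.0157, 0.0083]
tool_rot: [0.998, -0.063, 0.004, 0.0]
force: [7.0, 1.7, -5.1]
finger_gap: -0.0
gripper_force: 3.4
```

Request:
step_arm(targets="-2 0 0 0;-3 0 0 0;-3 0 0 0")

```text
t: 19.65
tcp_pos: [0.5187, -0.0159, 0.0086]
tool_rot: [0.998, -0.063, 0.007, 0.001]
force: [11.2, 2.1, -6.2]
finger_gap: -0.0
gripper_force: 5.3
```

At the stop. Release forward to clear the lip, then lift straight up.

Request:
step_arm(targets="6 0 0 0;15 0 0 0;22 0 0 0;22 0 0 0;22 0 -40 0;22 0 -85 0;22 0 -130 0;22 0 -150 0;22 0 -150 0;22 0 -150 0")

```text
t: 20.65
tcp_pos: [0.5328, -0.0171, 0.1579]
tool_rot: [0.998, -0.063, -0.0, -0.0]
force: [0.0, -0.4, -0.9]
finger_gap: 0.002
gripper_force: 0.0
```

Run:
```python
from h import *
np.set_printoptions(precision=3,suppress=True)
s=manip.sense();print(s['t'],s['tcp_pos'],s['force'])
snap('wrist','w6.png')
for q in('frontA','frontB','frontC','lipB'):
  for r in manip.mark_of('wrist',q)[:3]:
    p=wpos(r['position'],s,.058);print(q,round(r['p'],2),np.array(r['position']),p,'u',p@[.993,-.121,0])
```

```text
20.65 [ 0.533 -0.017  0.158] [ 0.017 -0.403 -0.925]
frontA 0.88 [174.3 140.5] [0.62  0.083 0.058] u 0.6056151779531103
frontB 0.71 [321.3 278.3] [ 0.497 -0.012  0.058] u 0.49458557023445743
frontC 0.74 [469.3 140.8] [ 0.592 -0.137  0.058] u 0.6044102837365843
lipB 0.57 [317.  266.4] [ 0.507 -0.01   0.058] u 0.5047348376807945
```

View pics/w6.png

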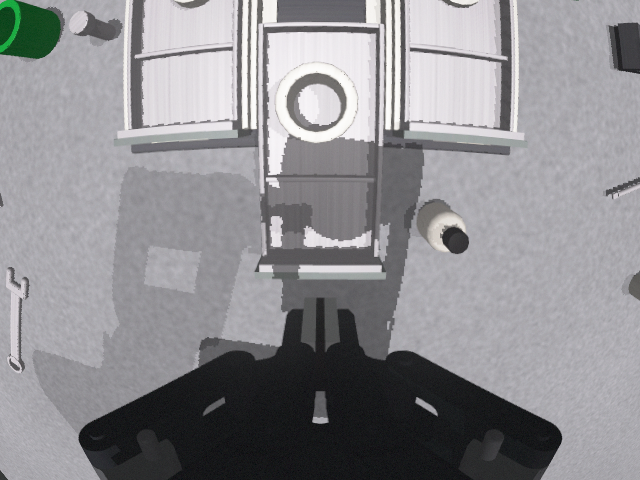

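Tray B is fully out (front at row 270, 110 mm ahead of A and C, which are level at row 137). The sleeve stands upright in its bay at (317,102). Everything else is in place and the arm is clear. Handing in.

```bash
python3 -c "
from station import manip
print(manip.sign_off())"
```

```text
the job is handed in; nothing more can be done
None
```

Job handed in: tray A is pushed home to its stop, tray B is drawn out about 110 mm with the sleeve still standing, and tray C is shut. The first push passed over tray A's wall because the real fingertips sit about 28 mm above the stated TCP. One mistyped row then briefly sent the fingers down inside A's pocket; the pictures afterwards showed nothing moved. The sign-off gave no verdict.

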